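Lock the jeweller's spring clamp open

ROBOT

A 6-joint arm with a two-finger parallel gripper is mounted at the origin on the work surface. World frame = base frame: x ahead of the robot, y to its left, z up, the work surface at z = 0. Lengths are in m, angles in degrees, forces in N, time in s.
With the tool pointing down it reaches from about 0.35 to 0.875 m from the base axis. Payload 4.2 kg.
Tool frame: the origin (TCP) lies at the very end of the fingers, on their centre line; the grasp point (between the pads) lies 19 mm behind it; z points along the fingers, y is the line along which they close (so a half turn about z gives the same grasp; the last joint's range is limited). The gripper opens to 87 mm and grips with 3 to 60 N. Pads are 19 mm wide; open, the fingers measure 117 mm over their backs; the gripper's body (75 mm by 190 mm) begins 51 mm behind the grasp point.
Start: joints at [-48.839, 22.042, 0.453, 0, -68.411, -14.817], TCP at [0.277, -0.56, 0.223] pointing down, gripper open.
Joint ranges: [-179.83, 179.83], [-69.29, 118.12], [-61.27, 80.66], [-181.25, 117.63], [-171.15, -9.14], [-177.46, 177.46]. Speed limits (degrees/s): [159.86, 159.86, 180, 180, 180, 180].

INTERFACE

Orientations are given as a 3x3 rotation matrix whose columns are the frame's x, y, z axes.
In Python, from station import r gives the robot as it stands.
- The arm moves only by the tool jog_arm, never from a script. Its argument "plan" is text: rows parted by semicolons, each of 7 numbers parted by spaces: the shift along the tool's x, y, z normalised to -1 to 1, where 1 is 0.025 m, then the turn, a rotation vector about the tool's x, y, z normalised to -1 to 1, where 1 is 8 degrees, then the closure, from -1 (fully open) to 1 (shut). A call has exactly 10 rows; each row shifts and turns the commanded pose from where the row before left it, along the tool's axes as they then stand; what a row does not reach is not made up. A row lasts 1/10 s, in which the tool goes at most 50 mm and 8.59 degrees, less where a joint would pass 70% of its speed; a pose out of reach is approached as far as the arm can. A call with a number of a shift or a turn outside -1 to 1 is refused whole. A call with a gripper value outside its range is refused whole. The fingers move at their own pace and stop on an object; the grip force is fixed at half the most. Time passes only in rows, so rows that do not move let the fingers close, or fill a call up. It gives the time, the measured TCP pose, the force, the opening and the grip force at its end, in the units of the state.
- r.sense(): the state, without advancing time (a new reading comes with each control period).
- r.capture(name): name is "side" or "top" or "wrist"; returns (picture, depth): 400x640x3 uint8, red, green, blue; 400x640 float32, m along the optical axis (not along the pixel's ray), 0 where there is no reading.
- r.get_calibration(name): a dict with "mtx" (3x3 intrinsics, pixels), "distortion" ([k1, k2, p1, p2, k3] as OpenCV has them; the pictures are not rectified), "extrinsics" (4x4, takes a point from camera to world coordinates). Camera axes: x right, y up, looking along -z (the intrinsics and any distortion apply to the point x, -y, -z); pixel columns grow to the right and rows downward; lengths in m; the calibration is good to about 2 mm. A picture is of the moment at which its call begins: read the wrist's pose just before it. get_calibration takes no time and is no camera call; for the wrist camera it gives the pose at the moment of the call.
- r.finish_job(): hands the job in; it is judged then, once.
The state is a dict: "time_s": time; "joints": joint angles; "joint_velocities": joint speeds; "effort": joint torques, N m; "tcp_pos": TCP position; "ee_rot": TCP orientation; "wrist_force": force on the tool from outside, world axes, zero at the start; "moment": the same for the moment, N m; "gripper_width": opening from 0.0 (shut) to 1.0 (fully open); "gripper_force": force on a finger pad.
Only numpy, scipy, OpenCV 4.12 (cv2) and the standard library are available. Lean on these libraries where they do the work, as an engineer would, in place of code of your own. Each camera call takes 0.05 s, during which the arm holds its last target. There are 200 camera calls.

TASK

Lock the jeweller's spring clamp open. First lift the white crucible off the clamp's slot and stand it upright anywhere on the soldering board; then take the red-handled pin from the tool block, put it down through the brass eye of the sprung drawbar, pull the drawbar out to its stop with it and sink the pin deep into the slot, so that it holds the clamp open after you let go. Leave everything else on the bench where it is.

Things in the scene. Friction and masses are not known exactly. Their poses are not given: they have to be found in the camera images.
- clamp: Green spring clamp, bolted down; base plate 260 x 70 x 30 mm (x, y, z). Origin: centre of its underside on the bench. Its drawbar is pulled out along the clamp's own -x. On the base stand a guide block (x 0 to 20 mm, 50 mm wide, top at z 72 mm), the moving jaw (x 76 to 100 mm, top at z 74 mm, when closed) and the fixed jaw (x 102 to 126 mm, top at z 80 mm).
- drawbar (a joint): How far the sprung drawbar is pulled out, m: 0 = clamp shut, 0.050 = at its stop (clamp open). The spring pulls it back with about 2 N at 0 and 6 N at the stop.
- eye (a point): Centre of the eye's hole at the top face of the brass eye plate on the drawbar's front end; axes as the clamp. Plate 34 x 34 mm, 10 mm thick (z 42 to 52 mm above the bench, so 12 mm clear of the base), vertical round hole 13 mm across, right through. Shut it lies at clamp x -35 mm, at the stop at -85 mm.
- keeper (a point): Centre of the mouth of the keeper slot in the top face of the clamp's base (z 30 mm), at clamp x -87 mm; axes as the clamp. Square 12 x 12 mm, vertical, 30 mm deep, right through the base to the bench. The eye is over it when the drawbar is at its stop.
- pin: Locking pin standing in one of the tool block's holes. Origin: the shaft's tip (lowest point), z up the shaft. Steel shaft 8 mm in diameter, 46 mm long, with a round (hemispherical) tip; above it a red cylindrical handle 22 mm in diameter from z 46 to 96 mm. The handle is too wide for the eye.
- crucible: White open crucible, round, 38 mm across the foot, 42 mm across the rim, 40 mm high. Origin: centre of its foot. Starts standing on the clamp's base, covering the keeper slot in front of the eye.
- board: Pale soldering board, 200 x 170 x 14 mm (x, y, z), fixed. Origin: centre of its underside on the bench; top at z 14 mm.
- toolblock: Wooden tool block 60 x 170 x 50 mm, fixed, origin at the centre of its underside. Three through holes of 12 mm at y -55, 0 and 55 mm hold the red-handled pin, the file and the scriber, in any order; their handles stand on its top (z 50 mm).
- file: File with a wooden handle standing in the tool block, leave alone. Origin: tip; handle at most 22 mm in diameter, from z 46 to 106 mm.
- scriber: Scriber with a slim yellow handle standing in the tool block, leave alone. Origin: tip; handle at most 20 mm in diameter, from z 46 to 98 mm.
- charcoal: Black charcoal block 80 x 45 x 28 mm (x, y, z) lying on the soldering board, leave alone. Origin: centre of its underside.
- flux_pot: Closed amber pot, 40 mm in diameter and 26 mm high, on the soldering board, leave alone. Origin: centre of its underside.
- pliers: Pliers with red grips lying on the bench, about 135 x 55 x 12 mm, nose to +x, leave alone. Origin: about the middle, on the bench.
- jar: Glass jar with a blue cap, 52 mm in diameter, 75 mm high, standing beside the clamp, leave alone. Origin: centre of its underside.
- mallet: Hammer lying on the bench, 180 mm long, handle to -x, leave alone. Origin: about the middle, at its underside.
Not all that is in view belongs to the job. Of the things shaped like the pin, the red one is meant.

How it is judged:
By the outcome, as a careful person would: the job done as asked, in the order asked, and still so for the second after the job is handed in, with the robot touching nothing.
It also fails if it takes over 64 s, if anything falls off the work surface, if the arm or the gripper's body presses on something with over 40 N, if the wrist force passes 120 N, or if a joint passes its speed limit or range.

## Working session

There is one attempt and no reset: what is moved stays moved. The work goes in short steps, Python scripts to look and compute and a tool call to move; the robot and the scene stay as the last step left them, time stands still between calls to the robot, and variables do not carry over. Pictures are saved under pics/ and viewed, at most 10 in all, crops included, and the job is handed in when it is done.

Besides the shell and the picture viewer there is one more tool, called after "Request:" in YAML: its name, and indented under it one key for each argument. jog_arm: Moves the arm, as the interface text tells. Scaled input: -1 to 1 covers 0.025 m each way for a shift and 8 degrees each way for a turn. Its arguments: {"type":"object","properties":{"plan":{"type":"string"}},"required":["plan"]}

```bash
mkdir -p pics; ls; python3 - <<'E'
from station import r
import cv2,numpy as np
for n in("top","side"):
    p,d=r.capture(n); cv2.imwrite(f"pics/{n}0.png",p[:,:,::-1]); np.save(f"{n}0.npy",d)
    c=r.get_calibration(n); print(n,c)
s=r.sense();print(s['tcp_pos'],s['ee_rot'],s['time_s'],s['gripper_width'])
E
```

```text
pics
top {'mtx': array([[417.42576278,   0.        , 317.25289393],
       [  0.        , 417.42576278, 200.5773016 ],
       [  0.        ,   0.        ,   1.        ]]), 'distortion': array([-0.02868128,  0.        ,  0.        ,  0.        ,  0.        ]), 'extrinsics': array([[ 8.58376838e-04,  9.89510004e-01, -1.44461811e-01,
         4.11818658e-01],
       [-9.99670134e-01,  4.55725386e-03,  2.52755699e-02,
         1.22972024e-02],
       [ 2.56687784e-02,  1.44392462e-01,  9.89187510e-01,
         9.42120660e-01],
       [ 0.00000000e+00,  0.00000000e+00,  0.00000000e+00,
         1.00000000e+00]])}
side {'mtx': array([[393.6949637 ,   0.        , 316.35569398],
       [  0.        , 393.6949637 , 197.05051639],
       [  0.        ,   0.        ,   1.        ]]), 'distortion': array([0.02509308, 0.        , 0.        , 0.        , 0.        ]), 'extrinsics': array([[-0.99607037,  0.06180762, -0.06343215,  0.46669547],
       [-0.08793781, -0.60509902,  0.79127879,  0.845659  ],
       [ 0.01052433,  0.79374744,  0.60815643,  0.69680562],
       [ 0.        ,  0.        ,  0.        ,  1.        ]])}
[ 0.27713722 -0.55959416  0.22155417] [[-8.96188978e-01 -4.43671415e-01 -9.95615109e-04]
 [-4.43672514e-01  8.96187313e-01  1.73187952e-03]
 [ 1.23872191e-04  1.99381840e-03 -9.99998005e-01]] 0.1 1.001783240653362
```

View pics/top0.png

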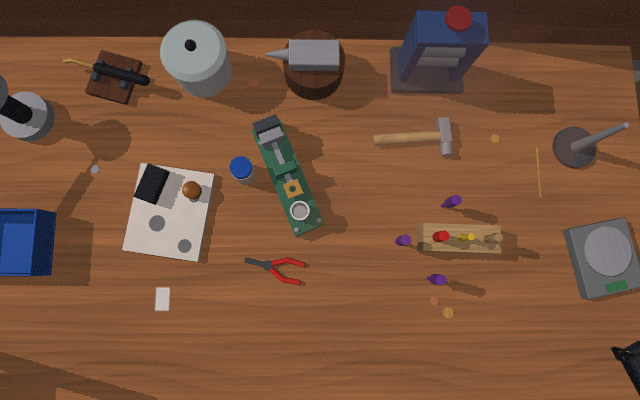

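View pics/side0.png

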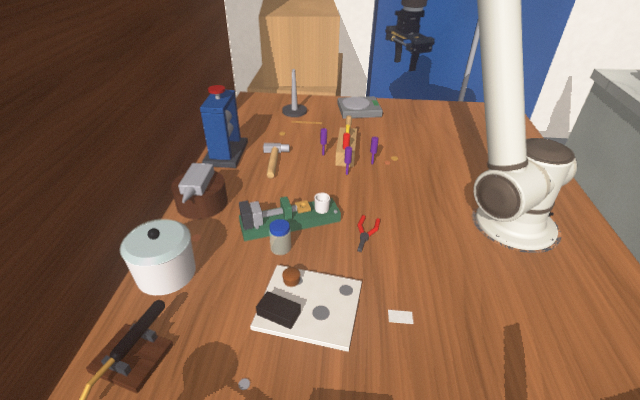

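The top view shows the clamp at about (287,178), the crucible at (300,211), the red pin at (441,236), the board at (170,212), and purple decoys around the tool block. Next I'll enlarge and measure.

```bash
cat > h.py <<'E'
import cv2,numpy as np
def world(c,uv,d):
    """pixels (N,2), depth (N) -> world"""
    q=cv2.undistortPoints(np.float64(uv).reshape(-1,1,2),c['mtx'],c['distortion']).reshape(-1,2)
    d=np.asarray(d,float).reshape(-1,1)
    P=np.c_[q[:,:1]*d,-q[:,1:]*d,-d]
    E=c['extrinsics'];return P@E[:3,:3].T+E[:3,3]
def atz(c,uv,z):
    a=world(c,uv,np.ones(len(uv)));o=c['extrinsics'][:3,3]
    t=(z-o[2])/(a[:,2]-o[2]);return o+(a-o)*np.asarray(t).reshape(-1,1)
def cloud(c,d):
    v,u=np.mgrid[0:400,0:640];return world(c,np.c_[u.ravel(),v.ravel()],d.ravel()).reshape(400,640,3)
E
python3 - <<'E'
from station import r
from h import *
c=r.get_calibration("top");d=np.load("top0.npy");p=cv2.imread("pics/top0.png")
W=cloud(c,d);np.save("W.npy",W)
def crop(x,y,w,h,k): return cv2.resize(p[y:y+h,x:x+w],None,fx=k,fy=k,interpolation=cv2.INTER_CUBIC)
a=crop(240,110,90,130,4.6); b=crop(390,185,120,110,3.4)
img=np.zeros((600,800,3),np.uint8);img[:a.shape[0],:a.shape[1]]=a;img[:b.shape[0],414:414+b.shape[1]-0][:, :386]=b[:,:386]
cv2.imwrite("pics/crop1.png",img)
hsv=cv2.cvtColor(p,cv2.COLOR_BGR2HSV)
print("bench z",np.median(W[300:330,200:300,2]))
def stat(n,x,y,w,h,m):
    mm=np.zeros((400,640),bool);mm[y:y+h,x:x+w]=m[y:y+h,x:x+w];P=W[mm]
    v,u=np.nonzero(mm);print(n,mm.sum(),"uv",u.mean().round(1),v.mean().round(1),"P",P.mean(0).round(4),"z",np.percentile(P[:,2],[5,50,95]).round(3))
H,S,V=cv2.split(hsv)
stat("red",425,225,30,25,((H<8)|(H>172))&(S>150)&(V>80))
Z=W[...,2]
stat("rim",280,190,40,40,(S<60)&(V>100)&(Z>.06))
stat("toolblock top",410,215,100,45,(abs(Z-.05)<.005))
stat("board",115,155,110,115,(abs(Z-.014)<.005)&(S<60)&(V>100))
mm=((abs(Z-.03)<.006)&(H>60)&(H<95)&(S>80)).astype(np.uint8);mm[:110]=0;mm[245:]=0;mm[:,:240]=0;mm[:,330:]=0
P=W[mm>0][:,:2].astype(np.float32);rc=cv2.minAreaRect(P);print("clamp base rect",rc)
for n,(x,y,w,h),lo,hi in (("block",(410,215,100,45),.044,.056),("board",(115,155,110,115),.008,.02)):
    m=np.zeros_like(Z,bool);m[y:y+h,x:x+w]=((Z>lo)&(Z<hi))[y:y+h,x:x+w];print(n,cv2.minAreaRect(W[m][:,:2].astype(np.float32)))
m=(H>125)&(H<150)&(S>100)&(Z>.01);n,l,s,ce=cv2.connectedComponentsWithStats(m.astype(np.uint8))
for i in range(1,n):
    if s[i,4]>20:
        Q=W[l==i];print("purple",s[i],Q.mean(0).round(3),Q[:,2].min().round(3),Q[:,2].max().round(3))
E
```

```text
bench z 0.00045801973311349053
red 153 uv 440.5 235.9 P [ 0.4635 -0.2614  0.0963] z [0.062 0.099 0.102]
rim 117 uv 299.8 209.7 P [0.518  0.0264 0.085 ] z [0.067 0.07  0.073]
toolblock top 1771 uv 460.5 238.0 P [ 0.4618 -0.32    0.0505] z [0.048 0.05  0.053]
board 5504 uv 169.8 217.6 P [0.5081 0.3161 0.0145] z [0.012 0.014 0.017]
clamp base rect ((0.5992706418037415, 0.05607694014906883), (0.2571465075016022, 0.06786040961742401), 22.909996032714844)
block ((0.46249815821647644, -0.32283255457878113), (0.17132802307605743, 0.06043187901377678), 87.843017578125)
board ((0.522325873374939, 0.3204439878463745), (0.1713600605726242, 0.20090420544147491), 81.478759765625)
purple [442 195  20  13 155] [ 0.538 -0.293  0.083] 0.014 0.1
purple [396 235  15  11 124] [ 0.456 -0.186  0.088] 0.048 0.101
purple [427 274  19  11 149] [ 0.377 -0.251  0.096] 0.014 0.942
```

View pics/crop1.png

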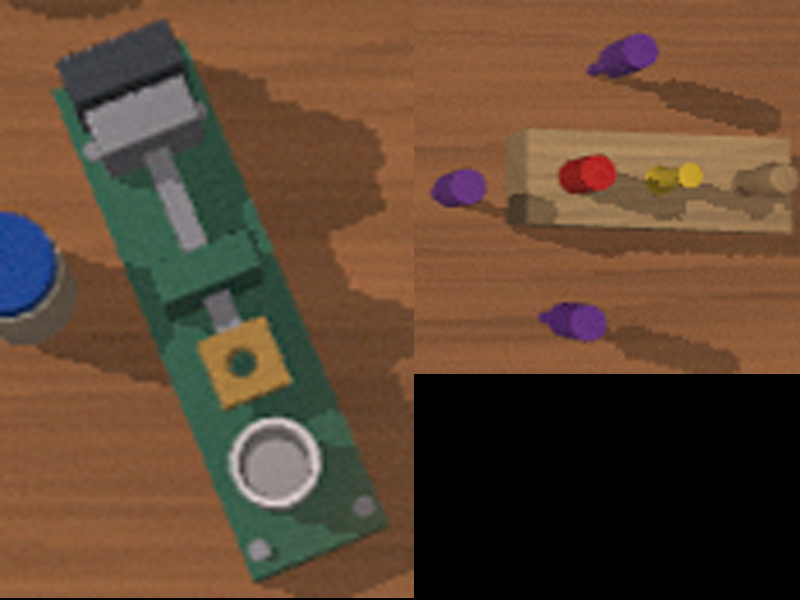

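The crop shows the eye hole at about (292.6,188.7), the crucible rim centre at (299.8,210.4), the base's front corners at (296.1,236.1) and (323.9,223.7), and the pin handle top at (444.7,235.6). All positions are full-picture pixels.

```bash
cat > go.py <<'E'
"""go.py x y z [tool-x yaw deg]: remaining move in jog units (tool axes)"""
import sys,numpy as np
from station import r
from scipy.spatial.transform import Rotation as R
s=r.sense();p=np.array(s['tcp_pos']);M=np.array(s['ee_rot'])
a=list(map(float,sys.argv[1:]))
d=M.T@(np.array(a[:3])-p)/.025
print("t",s['time_s'],"p",p.round(4),"units",d.round(2),"F",np.round(s['wrist_force'],1),"w",round(s['gripper_width'],3),"yaw",round(np.degrees(np.arctan2(M[1,0],M[0,0]))%360,2))
if len(a)>3:
    y=np.radians(a[3]);c,q=np.cos(y),np.sin(y);T=np.array([[c,q,0],[q,-c,0],[0,0,-1.]])
    print("turn",(np.degrees(R.from_matrix(M.T@T).as_rotvec())/8).round(2),"units after turn",(T.T@(np.array(a[:3])-p)/.025).round(2))
E
python3 - <<'E'
from station import r
from h import *
c=r.get_calibration("top");W=np.load("W.npy")
o=np.array([.5993,.0561]);ax=np.array([np.cos(np.radians(22.9)),np.sin(np.radians(22.9))]);ay=np.array([-ax[1],ax[0]])
for n,uv,z in(("eye",(292.6,188.7),.052),("rim",(299.8,210.4),.07),("c1",(296.1,236.1),.03),("c2",(323.9,223.7),.03),("pin",(444.7,235.6),.1),("yel",(390+(690-414)/3.4,185+176/3.4),.102)):
    P=atz(c,[uv],z)[0];q=P[:2]-o;print(n,P.round(4),"clampframe",(q@ax).round(4),(q@ay).round(4))
m=(abs(W[...,2]-.1)<.004);m[:, :430]=0;m[:,455:]=0;m[:225]=0;m[250:]=0;print("pin top depth",cv2.minEnclosingCircle(W[m][:,:2].astype(np.float32)))
m=(abs(W[...,2]-.07)<.003);m[:, :280]=0;m[:,320:]=0;m[:192]=0;m[230:]=0;print("rim",cv2.minEnclosingCircle(W[m][:,:2].astype(np.float32)))
print("pot/charcoal",W[189,191],W[183,152])
E
python3 go.py .5192 .0222 .13 202.9
```

```text
eye [0.5675 0.0429 0.052 ] clampframe -0.0344 0.0002
rim [0.5181 0.0267 0.07  ] clampframe -0.0862 0.0045
c1 [0.4666 0.035  0.03  ] clampframe -0.1305 0.0323
c2 [ 0.4939 -0.0256  0.03  ] clampframe -0.1289 -0.0343
pin [ 0.4639 -0.2689  0.1   ] clampframe -0.2512 -0.2467
yel [ 0.4615 -0.3228  0.102 ] clampframe -0.2744 -0.2954
pin top depth ((0.46465814113616943, -0.2661203444004059), 0.011112026870250702)
rim ((0.5191009044647217, 0.02719552256166935), 0.020691009238362312)
pot/charcoal [0.5675589  0.26444162 0.04155919] [0.58006371 0.34927336 0.04354989]
t 0.1 p [ 0.2771 -0.5596  0.2216] units [-19.    16.55   3.69] F [-0.   0.3 -0.2] w 1.002 yaw 206.34
turn [ 0.01 -0.    0.43] units after turn [-17.97  17.67   3.66]
```

Request:
jog_arm:
  plan: "0 0 0 0 0 0.43 -1;-0.95 0.95 0 0 0 0 -1;-0.95 0.95 0 0 0 0 -1;-0.95 0.95 0 0 0 0 -1;-0.95 0.95 0 0 0 0 -1;-0.95 0.95 0 0 0 0 -1;-0.95 0.95 0 0 0 0 -1;-0.95 0.95 0 0 0 0 -1;-0.95 0.95 0 0 0 0 -1;-0.95 0.95 0 0 0 0 -1"

```text
time_s: 1.1
tcp_pos: [0.3911, -0.2785, 0.2223]
ee_rot: [[-0.921, -0.389, -0.0], [-0.389, 0.921, 0.0], [0.0, 0.001, -1.0]]
wrist_force: [-0.0, 0.6, 0.3]
gripper_width: 1.001
gripper_force: 0.0
```

Request:
jog_arm:
  plan: "-0.95 0.95 0.1 0 0 0 -1;-0.95 0.95 0.4 0 0 0 -1;-0.95 0.95 0.5 0 0 0 -1;-0.95 0.95 0.5 0 0 0 -1;-0.95 0.95 0.5 0 0 0 -1;-0.95 0.95 0.5 0 0 0 -1;-0.95 0.95 0.5 0 0 0 -1;-0.95 0.95 0.5 0 0 0 -1;-0.95 0.95 0.1 0 0 0 -1;-0.5 0.3 0 0 0 0 -1"

```text
time_s: 2.1
tcp_pos: [0.5136, 0.014, 0.1316]
ee_rot: [[-0.92, -0.392, -0.002], [-0.392, 0.92, -0.0], [0.002, 0.0, -1.0]]
wrist_force: [0.6, -0.7, 0.7]
gripper_width: 1.001
gripper_force: 0.0
```

```bash
python3 go.py .5185 .027 .036 202.9
```

```text
t 2.1 p [0.5136 0.014  0.1316] units [-0.39  0.4   3.82] F [ 0.6 -0.7  0.7] w 1.001 yaw 203.05
turn [ 0.   -0.01  0.02] units after turn [-0.38  0.4   3.83]
```

Request:
jog_arm:
  plan: "-0.4 0.42 0 0 0 0 -1;0 0 0.6 0 0 0 -1;0 0 0.6 0 0 0 -1;0 0 0.6 0 0 0 -1;0 0 0.6 0 0 0 -1;0 0 0.6 0 0 0 -1;0 0 0.5 0 0 0 -1;0 0 0.3 0 0 0 -1;0 0 0 0 0 0 -1;0 0 0 0 0 0 0.2"

```text
time_s: 3.1
tcp_pos: [0.5188, 0.0253, 0.038]
ee_rot: [[-0.921, -0.389, 0.001], [-0.389, 0.921, 0.0], [-0.001, -0.0, -1.0]]
wrist_force: [-0.2, 0.0, 0.6]
gripper_width: 0.965
gripper_force: 0.0
```

```bash
python3 go.py .5185 .027 .036 202.9
```

```text
t 3.1 p [0.5188 0.0253 0.038 ] units [-0.01  0.07  0.08] F [-0.2  0.   0.6] w 0.965 yaw 202.89
turn [-0.  0. -0.] units after turn [-0.01  0.07  0.08]
```

Request:
jog_arm:
  plan: "0 0 0 0 0 0 1;0 0 0 0 0 0 1;0 0 0 0 0 0 1;0 0 0 0 0 0 1;0 0 0 0 0 0 1;0 0 0 0 0 0 1;0 0 0 0 0 0 1;0 0 -0.3 0 0 0 1;0 0 -0.5 0 0 0 1;0 0 -0.5 0 0 0 1"

```text
time_s: 4.1
tcp_pos: [0.5183, 0.0253, 0.0706]
ee_rot: [[-0.921, -0.389, -0.001], [-0.389, 0.921, -0.0], [0.001, -0.0, -1.0]]
wrist_force: [0.6, 0.3, -0.3]
gripper_width: 0.453
gripper_force: 29.8
```

```bash
python3 - <<'E'
from station import r
import cv2
p,d=r.capture("side");cv2.imwrite("pics/s1.png",cv2.resize(p[120:280,190:400,::-1],None,fx=3,fy=3))
E
python3 go.py .475 .335 .11 202.9
```

```text
t 4.15 p [0.5199 0.0257 0.0728] units [-3.17 12.09 -1.49] F [-0.3  0.4  0.2] w 0.454 yaw 202.95
turn [-0.01  0.03  0.01] units after turn [-3.16 12.1  -1.49]
```

View pics/s1.png

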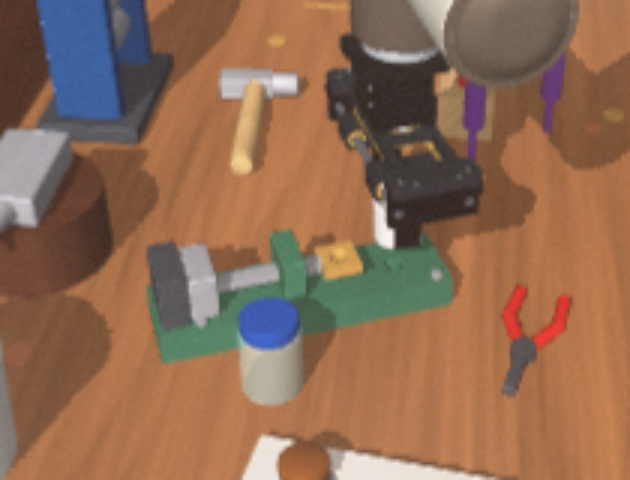

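The side crop shows the crucible held between the fingers (about (385,220)) and clear of the base.

Request:
jog_arm:
  plan: "0 0 -0.8 0 0 0 1;-0.1 0.4 -0.7 0 0 0 1;-0.28 1 0 0 0 0 1;-0.28 1 0 0 0 0 1;-0.28 1 0 0 0 0 1;-0.28 1 0 0 0 0 1;-0.28 1 0 0 0 0 1;-0.28 1 0 0 0 0 1;-0.28 1 0 0 0 0 1;-0.28 1 0 0 0 0 1"

```text
time_s: 5.15
tcp_pos: [0.4903, 0.2426, 0.1075]
ee_rot: [[-0.921, -0.389, -0.0], [-0.389, 0.921, -0.0], [0.0, -0.0, -1.0]]
wrist_force: [0.5, -0.4, -1.2]
gripper_width: 0.454
gripper_force: 29.8
```

Request:
jog_arm:
  plan: "-0.28 1 0 0 0 0 1;-0.25 1 0.2 0 0 0 1;-0.15 0.9 0.5 0 0 0 1;0 0.5 0.6 0 0 0 1;0 0.3 0.6 0 0 0 1;0 0 0.6 0 0 0 1;0 0 0.4 0 0 0 1;0 0 0.2 0 0 0 1;0 0 0 0 0 0 1;0 0 0 0 0 0 1"

```text
time_s: 6.15
tcp_pos: [0.4708, 0.3336, 0.0306]
ee_rot: [[-0.921, -0.389, 0.001], [-0.389, 0.921, 0.001], [-0.001, 0.0, -1.0]]
wrist_force: [0.4, 0.4, 0.2]
gripper_width: 0.455
gripper_force: 29.8
```

```bash
python3 go.py .475 .335 .022 202.9
```

```text
t 6.15 p [0.4708 0.3336 0.0306] units [-0.18 -0.01  0.34] F [0.4 0.4 0.2] w 0.455 yaw 202.9
turn [ 0.    0.01 -0.  ] units after turn [-0.18 -0.01  0.34]
```

Request:
jog_arm:
  plan: "-0.35 0 0.1 0 0 0 1;0 0 0.1 0 0 0 1;0 0 0.1 0 0 0 1;0 0 0.06 0 0 0 1;0 0 0 0 0 0 1;0 0 0 0 0 0 0;0 0 0 0 0 0 -0.8;0 0 0 0 0 0 -0.8;0 0 0 0 0 0 -0.8;0 0 0 0 0 0 -0.8"

```text
time_s: 7.15
tcp_pos: [0.4783, 0.3369, 0.0209]
ee_rot: [[-0.921, -0.389, -0.0], [-0.389, 0.921, -0.0], [0.0, -0.0, -1.0]]
wrist_force: [-0.1, 0.2, 0.2]
gripper_width: 0.777
gripper_force: 0.0
```

Request:
jog_arm:
  plan: "0 0 0 0 0 0 -0.8;0 0 -0.3 0 0 0 -0.8;0 0 -0.6 0 0 0 -0.8;0 0 -1 0 0 0 -0.8;0 0 -1 0 0 0 -0.8;0 0 -1 0 0 0 -0.8;0 0 -1 0 0 0 -0.8;0 0 -1 0 0 0 -0.8;0 0 0 0 0 0 -0.5;0 0 0 0 0 0 -0.3"

```text
time_s: 8.15
tcp_pos: [0.4783, 0.337, 0.1694]
ee_rot: [[-0.921, -0.389, 0.001], [-0.389, 0.921, 0.002], [-0.001, 0.001, -1.0]]
wrist_force: [-0.0, 1.0, -0.5]
gripper_width: 0.794
gripper_force: 0.0
```

```bash
python3 - <<'E'
from station import r
import cv2
p,d=r.capture("side");cv2.imwrite("pics/s2.png",cv2.resize(p[130:370,200:440,::-1],None,fx=2.5,fy=2.5,interpolation=cv2.INTER_CUBIC))
E
python3 go.py .464 -.267 .15 292.9
```

```text
t 8.2 p [0.4779 0.3366 0.1684] units [  9.9  -22.03   0.74] F [-0.1 -0.4 -0.4] w 0.751 yaw 202.89
turn [  0.    -0.   -11.25] units after turn [22.02  9.91  0.73]
```

View pics/s2.png

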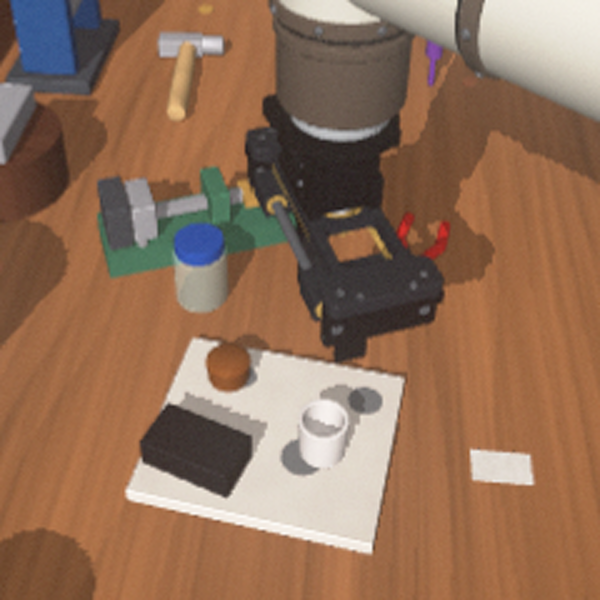

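The crop shows the crucible upright on the board at about (323,433), clear of the pot and charcoal. Next is the pin.

Request:
jog_arm:
  plan: "0 0 0 0 0 -1 -0.2;0 0 0 0 0 -1 -0.2;0 0 0 0 0 -1 -0.2;0 0 0 0 0 -1 -0.2;0 0 0 0 0 -1 -0.2;0 0 0 0 0 -1 -0.2;0 0 0 0 0 -1 -0.2;0 0 0 0 0 -1 -0.2;0 0 0 0 0 -1 -0.2;0 0 0 0 0 -1 -0.2"

```text
time_s: 9.2
tcp_pos: [0.4777, 0.3362, 0.167]
ee_rot: [[0.229, -0.973, -0.002], [-0.973, -0.229, -0.002], [0.002, 0.003, -1.0]]
wrist_force: [0.5, 0.3, -0.5]
gripper_width: 0.601
gripper_force: 0.0
```

Request:
jog_arm:
  plan: "0 0 0 0 0 -1 -0.2;0 0 0 0 0 -0.25 -0.2;1 0.45 0 0 0 0 -0.2;1 0.45 0 0 0 0 -0.2;1 0.45 0 0 0 0 -0.2;1 0.45 0 0 0 0 -0.2;1 0.45 0 0 0 0 -0.2;1 0.45 0 0 0 0 -0.2;1 0.45 0 0 0 0 -0.2;1 0.45 0 0 0 0 -0.2"

```text
time_s: 10.2
tcp_pos: [0.4724, 0.1161, 0.1674]
ee_rot: [[0.389, -0.921, -0.002], [-0.921, -0.389, -0.001], [0.0, 0.003, -1.0]]
wrist_force: [0.6, 0.7, 0.3]
gripper_width: 0.598
gripper_force: 0.0
```

Request:
jog_arm:
  plan: "1 0.45 0 0 0 0 -0.2;1 0.45 0 0 0 0 -0.2;1 0.45 0 0 0 0 -0.2;1 0.45 0 0 0 0 -0.2;1 0.45 0 0 0 0 -0.2;1 0.45 0 0 0 0 -0.2;1 0.45 0 0 0 0 -0.2;1 0.45 0 0 0 0 -0.2;0 0 0 0 0 0 -0.2;0 0 0 0 0 0 -0.2"

```text
time_s: 11.2
tcp_pos: [0.4675, -0.102, 0.1676]
ee_rot: [[0.388, -0.922, -0.002], [-0.922, -0.388, 0.0], [-0.001, 0.002, -1.0]]
wrist_force: [-0.5, 0.9, -0.7]
gripper_width: 0.6
gripper_force: 0.0
```

```bash
python3 - <<'E'
from station import r
from h import *
c=r.get_calibration("wrist");p,d=r.capture("wrist");cv2.imwrite("pics/w1.png",p[:,:,::-1])
W=cloud(c,d);hs=cv2.cvtColor(p,cv2.COLOR_RGB2HSV)
m=((hs[...,0]<8)|(hs[...,0]>172))&(hs[...,1]>150)&(hs[...,2]>60)&(abs(W[...,2]-.1)<.006)
print(m.sum(),cv2.minEnclosingCircle(W[m][:,:2].astype(np.float32)) if m.sum() else 0)
E
python3 go.py .464 -.267 .15 292.9
```

```text
0 0
t 11.25 p [ 0.4677 -0.1015  0.1678] units [6.04 2.71 0.71] F [ 0.3  0.1 -0.1] w 0.603 yaw 292.88
turn [ 0.01  0.   -0.  ] units after turn [6.04 2.71 0.71]
```

View pics/w1.png

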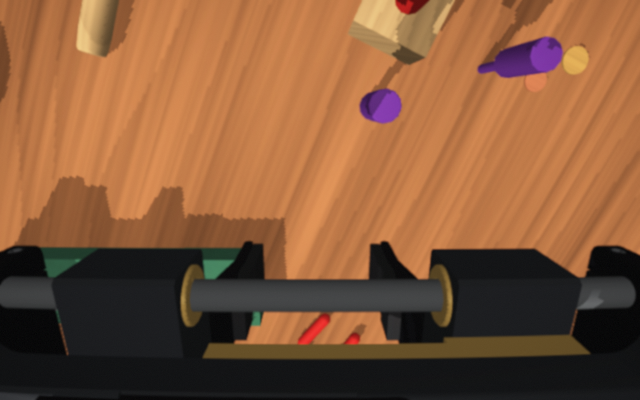

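The wrist view has the pin at the top edge, about (410,5). I'll move closer and measure again.

Request:
jog_arm:
  plan: "1 0.5 0 0 0 0 -0.2;1 0.5 0 0 0 0 -0.2;1 0.5 0 0 0 0 -0.2;0.5 0.4 0 0 0 0 -0.2;0 0 0 0 0 0 -0.2;0 0 0 0 0 0 -0.2;0 0 0 0 0 0 -0.2;0 0 0 0 0 0 -0.2;0 0 0 0 0 0 -0.2;0 0 0 0 0 0 -0.2"

```text
time_s: 12.25
tcp_pos: [0.4587, -0.2003, 0.1686]
ee_rot: [[0.39, -0.921, 0.0], [-0.921, -0.39, 0.0], [0.0, -0.0, -1.0]]
wrist_force: [0.5, -0.9, -0.3]
gripper_width: 0.595
gripper_force: 0.0
```

```bash
python3 - <<'E'
from station import r
from h import *
c=r.get_calibration("wrist");p,d=r.capture("wrist");cv2.imwrite("pics/w2.png",p[:,:,::-1])
W=cloud(c,d);hs=cv2.cvtColor(p,cv2.COLOR_RGB2HSV)
m=((hs[...,0]<8)|(hs[...,0]>172))&(hs[...,1]>130)&(hs[...,2]>60)&(abs(W[...,2]-.1)<.005)
print(m.sum(),cv2.minEnclosingCircle(W[m][:,:2].astype(np.float32)) if m.sum() else 0, np.median(W[m],0))
E
python3 go.py .464 -.267 .055 292.9
```

```text
848 ((0.46575215458869934, -0.26604872941970825), 0.010650978423655033) [ 0.46587747 -0.26614082  0.10000408]
t 12.3 p [ 0.4586 -0.2004  0.1686] units [2.54 0.84 4.54] F [ 0.2 -0.6 -0.4] w 0.6 yaw 292.93
turn [-0. -0.  0.] units after turn [2.54 0.84 4.54]
```

Request:
jog_arm:
  plan: "0.9 0.25 0 0 0 0 -0.2;0.9 0.25 0 0 0 0 -0.2;0.74 0.27 0 0 0 0 -0.2;0 0 0.4 0 0 0 -0.2;0 0 0.8 0 0 0 -0.2;0 0 0.8 0 0 0 -0.2;0 0 0.8 0 0 0 -0.2;0 0 0.8 0 0 0 -0.2;0 0 0.6 0 0 0 -0.2;0 0 0.3 0 0 0 -0.2"

```text
time_s: 13.3
tcp_pos: [0.4642, -0.2658, 0.0542]
ee_rot: [[0.389, -0.921, -0.003], [-0.921, -0.389, 0.001], [-0.002, 0.003, -1.0]]
wrist_force: [-0.1, -0.3, -0.5]
gripper_width: 0.601
gripper_force: 0.0
```

```bash
python3 go.py .4655 -.2663 .055 292.9
```

```text
t 13.3 p [ 0.4642 -0.2658  0.0542] units [ 0.04 -0.04 -0.03] F [-0.1 -0.3 -0.5] w 0.601 yaw 292.91
turn [0.02 0.02 0.  ] units after turn [ 0.04 -0.04 -0.03]
```

Request:
jog_arm:
  plan: "0 0 0 0 0 0 0.5;0 0 0 0 0 0 1;0 0 0 0 0 0 1;0 0 0 0 0 0 1;0 0 0 0 0 0 1;0 0 0 0 0 0 1;0 0 0 0 0 0 1;0 0 -0.2 0 0 0 1;0 0 -0.3 0 0 0 1;0 0 -0.5 0 0 0 1"

```text
time_s: 14.3
tcp_pos: [0.465, -0.2665, 0.0811]
ee_rot: [[0.389, -0.921, -0.002], [-0.921, -0.389, 0.001], [-0.001, 0.001, -1.0]]
wrist_force: [-0.8, -0.4, 0.0]
gripper_width: 0.242
gripper_force: 30.0
```

Request:
jog_arm:
  plan: "0 0 -0.6 0 0 0 1;0 0 -0.6 0 0 0 1;0 0 -0.6 0 0 0 1;0 0 -0.6 0 0 0 1;0 0 -0.6 0 0 0 1;0 0 0 0 0 0 1;0 0 0 0 0 0 1;0 0 0 0 0 0 1;0 0 0 0 0 0 1;0 0 0 0 0 0 1"

```text
time_s: 15.3
tcp_pos: [0.4652, -0.2666, 0.1554]
ee_rot: [[0.389, -0.921, -0.001], [-0.921, -0.389, 0.0], [-0.001, 0.001, -1.0]]
wrist_force: [0.3, 0.2, 0.2]
gripper_width: 0.249
gripper_force: 30.0
```

```bash
python3 - <<'E'
from station import r
from h import *
p,d=r.capture("side");cv2.imwrite("pics/s3.png",cv2.resize(p[60:200,280:420,::-1],None,fx=4,fy=4,interpolation=cv2.INTER_CUBIC))
E
python3 go.py .567 .0427 .155 292.9
```

```text
t 15.35 p [ 0.4653 -0.2666  0.1555] units [-9.81 -8.56  0.02] F [ 0.2  0.5 -0.1] w 0.249 yaw 292.9
turn [0.01 0.01 0.  ] units after turn [-9.82 -8.56  0.02]
```

View pics/s3.png

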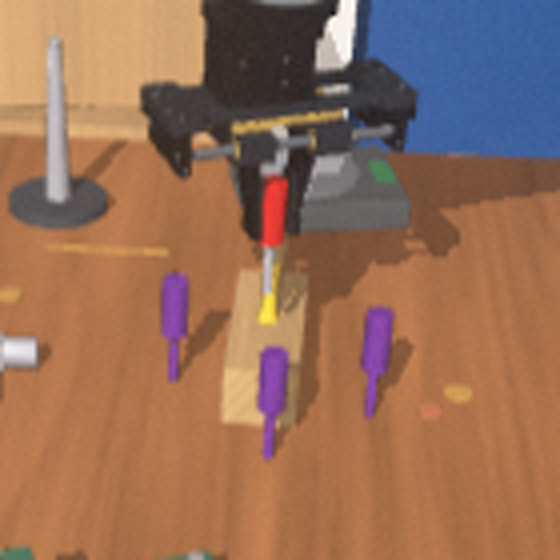

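The side crop shows the red pin hanging straight from the fingers at about (272,230), and the other tools are undisturbed. I'll go past the clamp so the wrist camera can see the eye.

Request:
jog_arm:
  plan: "-0.95 -0.65 0 0 0 0 1;-0.95 -0.65 0 0 0 0 1;-0.95 -0.65 0 0 0 0 1;-0.95 -0.65 0 0 0 0 1;-0.95 -0.65 0 0 0 0 1;-0.95 -0.65 0 0 0 0 1;-0.95 -0.65 0 0 0 0 1;-0.95 -0.65 0 0 0 0 1;-0.95 -0.65 0 0 0 0 1;-0.95 -0.65 0 0 0 0 1"

```text
time_s: 16.35
tcp_pos: [0.5228, 0.0165, 0.1559]
ee_rot: [[0.389, -0.921, -0.0], [-0.921, -0.389, -0.0], [0.0, 0.0, -1.0]]
wrist_force: [0.1, 0.2, 0.1]
gripper_width: 0.246
gripper_force: 30.0
```

Request:
jog_arm:
  plan: "-0.95 -0.65 0 0 0 0 1;-0.95 -0.65 0 0 0 0 1;-0.95 -0.65 0 0 0 0 1;-0.25 -0.1 0 0 0 0 1;0 0 0 0 0 0 1;0 0 0 0 0 0 1;0 0 0 0 0 0 1;0 0 0 0 0 0 1;0 0 0 0 0 0 1;0 0 0 0 0 0 1"

```text
time_s: 17.35
tcp_pos: [0.5398, 0.1062, 0.1561]
ee_rot: [[0.389, -0.921, 0.0], [-0.921, -0.389, 0.0], [-0.0, -0.0, -1.0]]
wrist_force: [0.7, -0.3, -0.4]
gripper_width: 0.241
gripper_force: 30.0
```

```bash
python3 - <<'E'
from station import r
from h import *
c=r.get_calibration("wrist");p,d=r.capture("wrist");np.save("w3d.npy",d);np.savez("w3c.npz",**c);cv2.imwrite("pics/w3.png",p[:,:,::-1])
W=cloud(c,d);hs=cv2.cvtColor(p,cv2.COLOR_RGB2HSV)
near=np.hypot(W[...,0]-.567,W[...,1]-.0427)<.035
m=near&(abs(W[...,2]-.052)<.004);print(m.sum(),cv2.minAreaRect(W[m][:,:2].astype(np.float32)),np.median(W[m][:,2]))
E
python3 go.py .567 .0427 .155 292.9
```

```text
2338 ((0.5760002732276917, 0.04745174199342728), (0.0490342415869236, 0.03361783176660538), 22.75873374938965) 0.05205522671673457
t 17.4 p [0.5398 0.1064 0.1561] units [ 2.77 -0.01  0.05] F [ 0.   0.1 -0.1] w 0.247 yaw 292.88
turn [-0.  0. -0.] units after turn [ 2.77 -0.01  0.05]
```

View pics/w3.png

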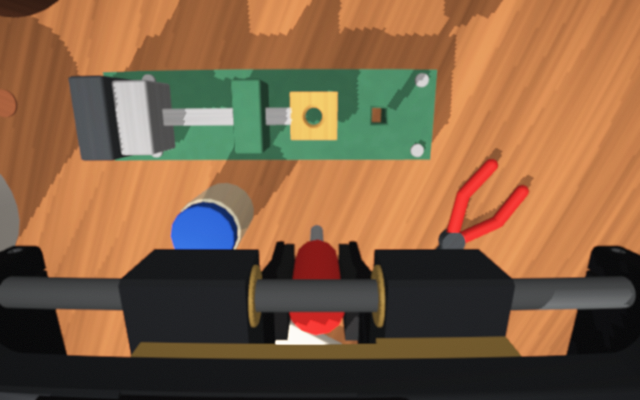

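The wrist view shows the eye hole at (314,116), the open keeper slot at (376,115), and the pin shaft emerging at (317,230).

```bash
python3 - <<'E'
from h import *
c=dict(np.load("w3c.npz"))
t=np.array([.5398,.1064]);tx=np.array([.389,-.921]);ty=np.array([-.921,-.389])
for n,uv,z in(("hole",(314,116),.052),("plate",(314,115.5),.052),("slot",(376.5,115.5),.03),("tip?",(317,231),.11)):
    P=atz(c,[uv],z)[0];q=(P[:2]-t)/.025;print(n,P.round(4),"units tx,ty",(q@tx).round(3),(q@ty).round(3))
E=c['extrinsics']
for z in(.1056,.1096,.12):
    q=E[:3,:3].T@(np.r_[t,z]-E[:3,3]);print(z,cv2.projectPoints(np.array([[q[0],-q[1],-q[2]]]),np.zeros(3),np.zeros(3),c['mtx'],c['distortion'])[0].ravel().round(1))
E
```

```text
hole [0.5689 0.0445 0.052 ] units tx,ty 2.731 -0.108
plate [0.569  0.0442 0.052 ] units tx,ty 2.746 -0.108
slot [0.5235 0.0254 0.03  ] units tx,ty 2.731 1.863
tip? [0.5404 0.1065 0.11  ] units tx,ty 0.005 -0.025
0.1056 [318.  228.9]
0.1096 [318. 231.]
0.12 [318.1 236.8]
```

```bash
python3 - <<'E'
from h import *
c=dict(np.load("w3c.npz"));p=cv2.imread("pics/w3.png");W=cloud(c,np.load("w3d.npy"))
print(W[108:124,364:390,2][::2].round(3)*1000//1)
print(cv2.cvtColor(p,cv2.COLOR_BGR2HSV)[115,362:392,0]); print(cv2.cvtColor(p,cv2.COLOR_BGR2HSV)[100:130,376,0])
print(cv2.cvtColor(p,cv2.COLOR_BGR2HSV)[115,286:342,0])
E
```

```text
[[ 30.  30.  31.  31.  30.  30.  32.  30.  -0.   1.  -0.  -1.  -0.  -1.
    0.   0.   1.   4.   7.  14.  17.  21.  26.  28.  31.  30.]
 [ 32.  32.  30.  30.  30.  31.  29.  28.  -1.  -0.   1.   1.   1.   0.
    1.  -0.  -0.   5.   9.  13.  18.  23.  27.  29.  28.  30.]
 [ 31.  32.  31.  29.  30.  30.  31.  31.  -1.   0.   1.   0.   0.   1.
    0.   0.   1.   3.   9.  13.  18.  22.  26.  29.  30.  31.]
 [ 30.  29.  29.  30.  30.  31.  30.  29.  -1.   0.   1.   1.  -1.   0.
    0.   1.   1.   6.   9.  15.  20.  23.  27.  28.  30.  31.]
 [ 30.  30.  29.  31.  31.  31.  29.  29.   1.  -1.   0.  -0.   1.   0.
    0.   1.  -1.   4.  12.  14.  19.  25.  27.  29.  30.  28.]
 [ 30.  30.  29.  30.  29.  29.  29.  29.   0.   0.  -0.   0.  -0.   0.
   -1.  -1.   1.   6.  12.  16.  18.  24.  28.  29.  29.  31.]
 [ 30.  30.  31.  30.  30.  31.  31.   1.   0.   1.  -1.  -0.   1.   1.
   -1.   1.   0.   7.  11.  16.  20.  23.  28.  30.  30.  30.]
 [ 31.  31.  31.  30.  30.  29.  29.  -0.   1.  -0.  -1.   0.   1.  -1.
   -0.   1.   2.   6. 318.  16.  19.  25.  29.  29.  30.  30.]]
[73 73 73 73 72 72 72 72 70 43 17 13 12 12 12 12 12 12 15 25 62 71 72 73
 72 72 73 73 73 72]
[73 73 73 73 73 73 70 48 19 13 12 12 12 12 12 12 12 12 12 12 12 15 27 65
 73 73 72 72 72 73]
[ 0  0 12 14 19 20 21 21 21 21 21 21 21 21 21 20 18 18 19 30 62 73 73 73
 73 72 72 72 72 73 72 73 73 73 70 36 20 19 20 21 21 21 21 21 21 21 21 21
 21 20 20 25 53 72 73 73]
```

Request:
jog_arm:
  plan: "0.9 -0.03 0 0 0 0 1;0.9 -0.03 0 0 0 0 1;0.93 -0.04 0 0 0 0 1;0 0 0.5 0 0 0 1;0 0 0.5 0 0 0 1;0 0 0.5 0 0 0 1;0 0 0.3 0 0 0 1;0 0 0 0 0 0 1;0 0 0 0 0 0 1;0 0 0 0 0 0 1"

```text
time_s: 18.4
tcp_pos: [0.5691, 0.0451, 0.1116]
ee_rot: [[0.39, -0.921, 0.001], [-0.921, -0.39, 0.0], [0.0, -0.001, -1.0]]
wrist_force: [-0.9, 0.9, -0.2]
gripper_width: 0.247
gripper_force: 30.0
```

Request:
jog_arm:
  plan: "0 0 0.15 0 0 0 1;0 0 0.15 0 0 0 1;0 0 0.15 0 0 0 1;0 0 0.15 0 0 0 1;0 0 0.1 0 0 0 1;0 0 0.1 0 0 0 1;0 0 0 0 0 0 1;0 0 0 0 0 0 1;0 0 0 0 0 0 1;0 0 0 0 0 0 1"

```text
time_s: 19.4
tcp_pos: [0.5688, 0.0448, 0.0912]
ee_rot: [[0.389, -0.921, 0.0], [-0.921, -0.389, 0.0], [0.0, -0.0, -1.0]]
wrist_force: [0.7, -0.3, -0.6]
gripper_width: 0.244
gripper_force: 30.0
```

```bash
python3 go.py .5676 .0423 .0835 292.9
```

```text
t 19.4 p [0.5688 0.0448 0.0912] units [0.07 0.08 0.31] F [ 0.7 -0.3 -0.6] w 0.244 yaw 292.91
turn [-0. -0.  0.] units after turn [0.07 0.08 0.31]
```

No force and the tip is at about z 41 mm, so the pin is in the eye. Lower a little more, then pull.

Request:
jog_arm:
  plan: "0 0 0.15 0 0 0 1;0 0 0.1 0 0 0 1;0 0.1 0 0 0 0 1;0 0.2 0 0 0 0 1;0 0.2 0 0 0 0 1;0 0.2 0 0 0 0 1;0 0.2 0 0 0 0 1;0 0.2 0 0 0 0 1;0 0 0 0 0 0 1;0 0 0 0 0 0 1"

```text
time_s: 20.4
tcp_pos: [0.5435, 0.034, 0.0851]
ee_rot: [[0.389, -0.921, 0.001], [-0.921, -0.389, -0.0], [0.0, -0.0, -1.0]]
wrist_force: [4.6, 0.3, -1.9]
gripper_width: 0.245
gripper_force: 30.0
```

```bash
python3 - <<'E'
from station import r
s=r.sense();print(s['wrist_force'],s['moment'],s['tcp_pos'])
E
```

```text
[ 4.56291036  0.26988422 -1.8674853 ] [-0.14283074 -1.31736384 -0.02288439] [0.54350147 0.03397493 0.08506148]
```

Request:
jog_arm:
  plan: "0 0.2 0 0 0 0 1;0 0.2 0 0 0 0 1;0 0.2 0 0 0 0 1;0 0.2 0 0 0 0 1;0 0.12 0 0 0 0 1;0 0 0 0 0 0 1;0 0 0 0 0 0 1;0 0 0 0 0 0 1;0 0 0 0 0 0 1;0 0 0 0 0 0 1"

```text
time_s: 21.4
tcp_pos: [0.5237, 0.0256, 0.0851]
ee_rot: [[0.39, -0.921, 0.003], [-0.921, -0.39, 0.001], [0.0, -0.003, -1.0]]
wrist_force: [5.7, -0.5, -5.0]
gripper_width: 0.246
gripper_force: 30.0
```

```bash
python3 - <<'E'
from station import r
from h import *
s=r.sense();print(s['wrist_force'],s['moment'],s['tcp_pos'])
p,d=r.capture("side");cv2.imwrite("pics/s4.png",cv2.resize(p[150:250,230:360,::-1],None,fx=6,fy=6,interpolation=cv2.INTER_CUBIC))
E
```

```text
[ 5.6635044  -0.47678919 -5.01287476] [-0.05576298 -1.84341117 -0.00374139] [0.52365274 0.02562528 0.08512659]
```

View pics/s4.png

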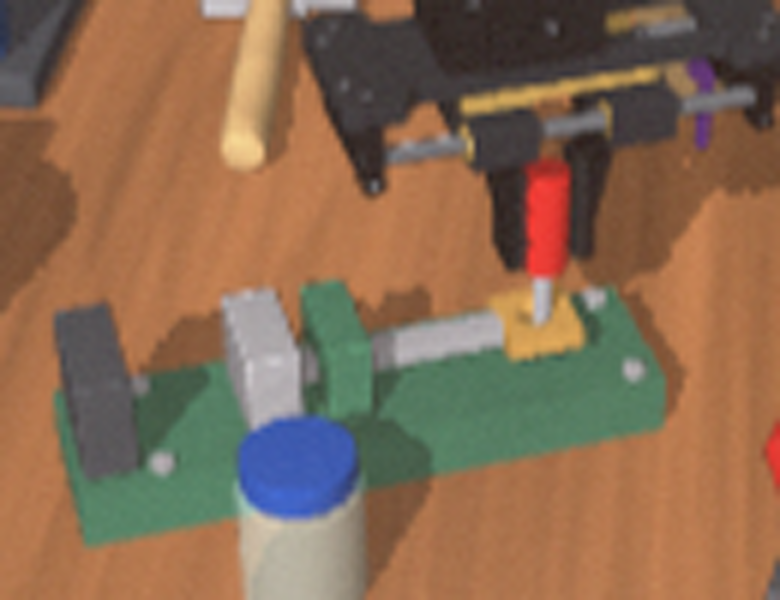

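The drawbar is nearly out: the crop shows the eye at (540,325) with the pin upright in it and a gap between the jaws. The pin needs 2 mm more, then it can go down.

Request:
jog_arm:
  plan: "0 0.04 0 0 0 0 1;0 0.04 0 0 0 0 1;0 0 0 0 0 0 1;0 0 0 0 0 0 1;0 0 0.06 0 0 0 1;0 0 0.06 0 0 0 1;0 0 0.06 0 0 0 1;0 0 0.06 0 0 0 1;0 0 0.06 0 0 0 1;0 0 0 0 0 0 1"

```text
time_s: 22.45
tcp_pos: [0.5242, 0.0255, 0.0807]
ee_rot: [[0.391, -0.92, 0.009], [-0.92, -0.391, 0.001], [0.002, -0.009, -1.0]]
wrist_force: [3.8, 1.5, 9.9]
gripper_width: 0.245
gripper_force: 30.0
```

```bash
python3 - <<'E'
from station import r
s=r.sense();print(s['wrist_force'],s['moment'],s['tcp_pos'])
E
```

```text
[3.84437799 1.46680057 9.89504858] [ 0.33657776 -1.10759224  0.00863997] [0.52422011 0.02546744 0.08072872]
```

Tip is resting on the base just short of the slot. Raise it 3 mm, then pull further while watching the force.

Request:
jog_arm:
  plan: "0 0 -0.15 0 0 0 1;0 0 -0.15 0 0 0 1;0 0 0 0 0 0 1;0 0 0 0 0 0 1;0 0 0 0 0 0 1;0 0 0 0 0 0 1;0 0 0 0 0 0 1;0 0 0 0 0 0 1;0 0 0 0 0 0 1;0 0 0 0 0 0 1"

```text
time_s: 23.45
tcp_pos: [0.5228, 0.0252, 0.0862]
ee_rot: [[0.39, -0.921, 0.006], [-0.921, -0.39, 0.001], [0.001, -0.006, -1.0]]
wrist_force: [5.1, -0.3, -0.2]
gripper_width: 0.246
gripper_force: 30.0
```

```bash
python3 - <<'E'
from station import r
from h import *
s=r.sense();print(s['wrist_force'],s['moment'],s['tcp_pos'],s['ee_rot'])
c=r.get_calibration("top");p,d=r.capture("top");W=cloud(c,d)
hs=cv2.cvtColor(p,cv2.COLOR_RGB2HSV)
o=np.array([.5993,.0561]);ax=np.array([np.cos(np.radians(22.9)),np.sin(np.radians(22.9))]);ay=np.array([-ax[1],ax[0]])
q=W[...,:2]-o;X=q@ax;Y=q@ay
m=(abs(W[...,2]-.074)<.003)&(abs(Y)<.035)&(X>.0)&(X<.11);print("moving jaw/guide x hist",np.histogram(X[m],np.arange(0,.111,.005)))
m=(hs[...,0]>15)&(hs[...,0]<28)&(hs[...,1]>120)&(abs(Y)<.03)&(X<-.03)&(abs(W[...,2]-.052)<.004)
print("plate",m.sum(),np.percentile(X[m],[1,50,99]) if m.any() else 0)
E
```

```text
[ 5.13310495 -0.29894179 -0.24487017] [ 0.21198292 -1.79269349 -0.07116188] [0.52284664 0.02521641 0.08615126] [[ 3.90167645e-01 -9.20726794e-01  5.60167702e-03]
 [-9.20743352e-01 -3.90166450e-01  1.34965781e-03]
 [ 9.42920334e-04 -5.68429968e-03 -9.99983400e-01]]
moving jaw/guide x hist (array([ 0,  0,  0,  0,  0,  0,  0,  0,  0,  1,  7,  0,  0,  0,  0,  0,  0,
        0,  0,  0, 26,  1]), array([0.   , 0.005, 0.01 , 0.015, 0.02 , 0.025, 0.03 , 0.035, 0.04 ,
       0.045, 0.05 , 0.055, 0.06 , 0.065, 0.07 , 0.075, 0.08 , 0.085,
       0.09 , 0.095, 0.1  , 0.105, 0.11 ]))
plate 0 0
```

Request:
jog_arm:
  plan: "0 0.05 0 0 0 0 1;0 0.05 0 0 0 0 1;0 0.05 0 0 0 0 1;0 0 0 0 0 0 1;0 0 0 0 0 0 1;0 0 0 0 0 0 1;0 0 0 0 0 0 1;0 0 0 0 0 0 1;0 0 0 0 0 0 1;0 0 0 0 0 0 1"

```text
time_s: 24.5
tcp_pos: [0.5196, 0.0238, 0.0862]
ee_rot: [[0.39, -0.921, 0.006], [-0.921, -0.39, 0.002], [0.001, -0.006, -1.0]]
wrist_force: [5.9, 0.6, -0.5]
gripper_width: 0.245
gripper_force: 30.0
```

```bash
python3 go.py .5214 .0246 .0862 292.9;  python3 - <<'E'
from station import r
from h import *
c=r.get_calibration("top");p,d=r.capture("top");W=cloud(c,d)
o=np.array([.5993,.0561]);ax=np.array([np.cos(np.radians(22.9)),np.sin(np.radians(22.9))]);ay=np.array([-ax[1],ax[0]])
q=W[...,:2]-o;X=q@ax;Y=q@ay
m=(abs(W[...,2]-.074)<.003)&(abs(Y)<.035)&(X>.03)&(X<.09);print("jaw",m.sum(),X[m].min(),X[m].max())
E
```

```text
t 24.5 p [0.5196 0.0238 0.0862] units [-0.   -0.08 -0.  ] F [ 5.9  0.6 -0.5] w 0.245 yaw 292.97
turn [-0.05 -0.01  0.01] units after turn [-0.   -0.08 -0.  ]
jaw 17 0.04358958525963279 0.05165104725795531
```

Request:
jog_arm:
  plan: "0 0.04 0 0 0 0 1;0 0.03 0 0 0 0 1;0 0 0 0 0 0 1;0 0 0 0 0 0 1;0 0 0 0 0 0 1;0 0 0.08 0 0 0 1;0 0 0.08 0 0 0 1;0 0 0.08 0 0 0 1;0 0 0.08 0 0 0 1;0 0 0 0 0 0 1"

```text
time_s: 25.55
tcp_pos: [0.5193, 0.0235, 0.0789]
ee_rot: [[0.391, -0.92, 0.009], [-0.921, -0.391, 0.002], [0.002, -0.009, -1.0]]
wrist_force: [6.8, 1.1, 2.1]
gripper_width: 0.248
gripper_force: 30.0
```

```bash
python3 go.py .5214 .0246 .0862 292.9
```

```text
t 25.55 p [0.5193 0.0235 0.0789] units [-0.01 -0.1  -0.29] F [6.8 1.1 2.1] w 0.248 yaw 293.0
turn [-0.06 -0.01  0.01] units after turn [-0.01 -0.1  -0.29]
```

Request:
jog_arm:
  plan: "0 0 0.06 0 0 0 1;0 0 0.06 0 0 0 1;0 0 0.06 0 0 0 1;0 0 0.06 0 0 0 1;0 0 0 0 0 0 1;0 0 0 0 0 0 1;0 0 0 0 0 0 1;0 0 0 0 0 0 1;0 0 0 0 0 0 1;0 0 0 0 0 0 1"

```text
time_s: 26.55
tcp_pos: [0.5194, 0.0235, 0.073]
ee_rot: [[0.391, -0.92, 0.009], [-0.92, -0.391, 0.002], [0.002, -0.009, -1.0]]
wrist_force: [5.4, 0.9, 2.3]
gripper_width: 0.246
gripper_force: 30.0
```

```bash
python3 go.py .5214 .0246 .0862 292.9
```

```text
t 26.55 p [0.5194 0.0235 0.073 ] units [-0.01 -0.1  -0.53] F [5.4 0.9 2.3] w 0.246 yaw 293.0
turn [-0.07 -0.01  0.01] units after turn [-0.01 -0.09 -0.53]
```

Request:
jog_arm:
  plan: "0 0 0.08 0 0 0 1;0 0 0.08 0 0 0 1;0 0 0.08 0 0 0 1;0 0 0.08 0 0 0 1;0 0 0.08 0 0 0 1;0 0 0.06 0 0 0 1;0 0 0.06 0 0 0 1;0 0 0 0 0 0 1;0 0 0 0 0 0 1;0 0 0 0 0 0 1"

```text
time_s: 27.55
tcp_pos: [0.5196, 0.0235, 0.0601]
ee_rot: [[0.391, -0.92, 0.009], [-0.92, -0.391, 0.002], [0.002, -0.009, -1.0]]
wrist_force: [7.3, 1.7, 1.8]
gripper_width: 0.245
gripper_force: 30.0
```

```bash
python3 go.py .5214 .0246 .0862 292.9
```

```text
t 27.55 p [0.5196 0.0235 0.0601] units [-0.01 -0.09 -1.05] F [7.3 1.7 1.8] w 0.245 yaw 293.01
turn [-0.07 -0.01  0.01] units after turn [-0.01 -0.08 -1.05]
```

Request:
jog_arm:
  plan: "0 0 0.06 0 0 0 1;0 0 0.05 0 0 0 1;0 0 0 0 0 0 1;0 0 0 0 0 0 0.4;0 0 0 0 0 0 0.2;0 0 0 0 0 0 0;0 0 0 0 0 0 -0.2;0 0 0 0 0 0 -0.2;0 0 0 0 0 0 -0.2;0 0 0 0 0 0 -0.2"

```text
time_s: 28.55
tcp_pos: [0.5142, 0.0218, 0.0545]
ee_rot: [[0.389, -0.921, -0.002], [-0.921, -0.389, -0.001], [-0.0, 0.003, -1.0]]
wrist_force: [-0.3, 0.3, 0.4]
gripper_width: 0.599
gripper_force: 0.0
```

Request:
jog_arm:
  plan: "0 0 0 0 0 0 -0.2;0 0 -0.3 0 0 0 -0.2;0 0 -0.6 0 0 0 -0.2;0 0 -0.8 0 0 0 -0.2;0 0 -0.9 0 0 0 -0.2;-0.5 0 -0.9 0 0 0 -0.2;-0.9 0 -0.5 0 0 0 -0.2;-0.9 0 0 0 0 0 -0.2;-0.9 0 0 0 0 0 -0.2;-0.9 0 0 0 0 0 -0.2"

```text
time_s: 29.55
tcp_pos: [0.4749, 0.1173, 0.1558]
ee_rot: [[0.389, -0.921, 0.001], [-0.921, -0.389, 0.001], [-0.0, -0.001, -1.0]]
wrist_force: [0.4, -0.5, 0.5]
gripper_width: 0.598
gripper_force: 0.0
```

```bash
python3 - <<'E'
from station import r
from h import *
s=r.sense();print(s['tcp_pos'],s['wrist_force'],s['gripper_width'])
p,d=r.capture("wrist");a=cv2.resize(p[40:240,200:520],(640,400))
c=r.get_calibration("wrist");W=cloud(c,d);hs=cv2.cvtColor(p,cv2.COLOR_RGB2HSV)
m=((hs[...,0]<8)|(hs[...,0]>172))&(hs[...,1]>150)&(np.hypot(W[...,0]-.521,W[...,1]-.025)<.025)
print("red",m.sum(),W[m].max(0),np.median(W[m],0),W[m].min(0))
q,_=r.capture("side");b=cv2.resize(q[150:250,230:390],(320,200))
im=np.zeros((600,640,3),np.uint8);im[:400]=a;im[400:,:320]=b;cv2.imwrite("pics/f.png",im[:,:,::-1])
E
```

```text
[0.4749262  0.11729103 0.15583159] [ 0.37018862 -0.54223156  0.48636093] 0.5980628474907688
red 1284 [0.54128266 0.03932977 0.10431973] [0.52329153 0.02949342 0.10193583] [0.51291428 0.0112779  0.0307627 ]
```

View pics/f.png

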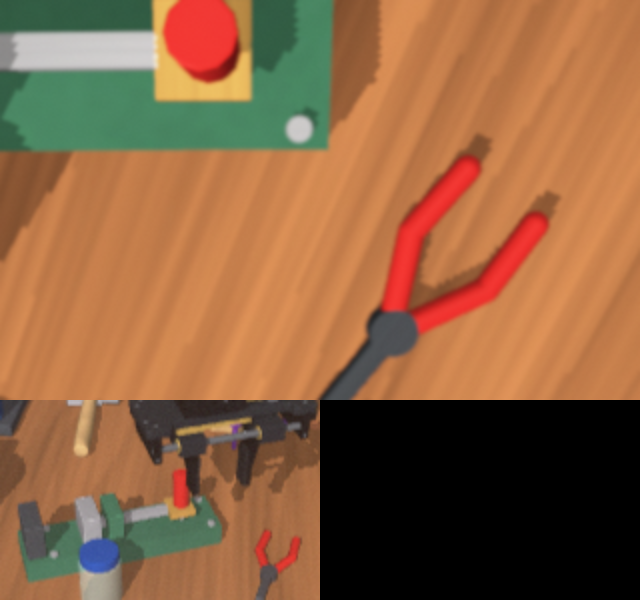

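The last picture shows the pin standing in the eye at about (200,38) with its handle down on the plate (top at z 0.102 m). The drawbar is still out and nothing is being touched.

```bash
python3 -c "
from station import r
print(r.finish_job())"
```

```text
the job is handed in; nothing more can be done
None
```

The clamp is locked open: the red pin is sunk to its handle through the eye into the slot and held after release. The crucible stands upright on the soldering board, and the job was handed in at about 30 s of the 64 s limit.

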